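# Hang the shelf bracket on the gated peg

## Task

Hang the tall angle bracket with the large round eye on the rack's long peg, with the peg through the eye and the bracket's foot pointing away from the board, and let go of it. Then swing the gate bar down all the way until it lies level across the end of the peg, so that the bracket cannot come off. Leave the other brackets and the tin, the can and the jar standing where they are.

Things in the scene. Friction and masses are not known exactly. Their poses are not given: they have to be found in the camera images.
- eye_bracket: The bracket to hang: plain steel L bracket, 130 mm tall, standing on its foot; strip 44 mm wide (y), 6 mm thick, about 0.37 kg. Origin at table level, middle of the leg's back face: the leg spans x -6 to 0 mm, z 0 to 130 mm; the foot points along -x, 70 mm long. A round eye, 27 mm across, goes through the leg along x, centre 80 mm up; the 36 mm of leg above it is solid, good to grip
- eye (a point): Centre of the large eye of the bracket, in mid-thickness of the leg (3 mm in front of the origin, 80 mm up)
- foot_tip (a point): Free end of the foot of the bracket with the eye (70 mm along -x from the origin)
- blank_bracket: Bystander: a steel bracket of the same size and shape (130 mm tall, foot 70 mm along -x) but with only small screw holes, no large eye. Same origin and axes
- short_bracket: Bystander: a shorter steel bracket, 85 mm tall, with only small holes. Same origin and axes
- rack: Fixed rack: upright grey perforated board 200 mm wide (y -50 to +150), 210 mm high, 14 mm thick, on a 12 mm base plate (x -40 to +80). Origin at table level in the board's front face, below the long peg; x points into the board, y left, z up. A long peg sticks out level along -x. Not used: a short lower peg with a steel disc (y +95, z 85, 45 mm long)
- peg_root (a point): Point on the long peg's axis at the board's front face, 165 mm above the table. The peg is 12 mm in diameter, 115 mm long, along the rack's -x
- peg_tip (a point): Free end of the long peg, on its axis
- gate_hinge (a point): Axis of the gate bar (parallel to the rack's x): 130 mm in front of the board, 110 mm to the left of the peg and at the peg's height. A fixed arm 14 mm wide, 20 mm high and 120 mm long runs from the board to it
- gate_end (a point): Free end of the gate bar, 150 mm from its hinge axis; the bar is flat steel, 16 mm wide along the rack's x, 6 mm thick
- gate (a joint): Angle of the gate bar in rad: 0 = shut, level across the front of the peg's end (stop); about 1.5 = open, upright. Stiff hinge: it stays where it is left and takes 2 to 3 N at the bar's end to move
- screw_tin: Bystander: tin 60 mm in diameter, 60 mm high; origin under its centre
- spray_can: Bystander: can 60 mm in diameter, 180 mm high; origin under its centre
- jar: Bystander: jar 70 mm in diameter, 90 mm high; origin under its centre
Mind the look-alikes: they are no part of the job. What is shaped like the eye_bracket but blue or yellow is not meant.

How it is judged:
By the outcome, as a careful person would: the job done as asked, in the order asked, and still so for the second after the job is handed in, with the robot touching nothing.
It also fails if it takes over 64 s, if anything falls off the work surface, if the arm or the gripper's body presses on something with over 40 N, if the wrist force passes 120 N, or if a joint passes its speed limit or range.

## Robot

A 7-joint arm with a two-finger parallel gripper is mounted at the origin on the work surface. World frame = base frame: x ahead of the robot, y to its left, z up, the work surface at z = 0. Lengths are in mm, angles in degrees, forces in N, time in s.
With the tool pointing down it reaches from about 400 to 900 mm from the base axis. Payload 5.6 kg.
Tool frame: the origin (TCP) lies midway between the tips of the shut fingers; the grasp point (between the pads) lies 19 mm behind it; z points along the fingers, y is the line along which they close (so a half turn about z gives the same grasp; the last joint's range is limited). The gripper opens to 92 mm and grips with 3 to 60 N. Pads are 20 mm wide; open, the fingers measure 128 mm over their backs; the gripper's body (75 mm by 189 mm) begins 69 mm behind the grasp point.
Start: joints at [66.177, 26.786, -0.665, 91.828, 0.344, 61.387, -3.226], TCP at [236.706, -605.375, 214.592] pointing down, gripper open.
Joint ranges: [-144.91, 144.91], [-17.63, 115.5], [-89.93, 88.59], [15.96, 139.68], [-74.01, 254.01], [8.47, 105.57], [-167.45, 167.45]. Speed limits (degrees/s): [147.25, 147.25, 180, 180, 180, 180, 180].

## Interface

Orientations are given as [roll, pitch, yaw] about the fixed x, y, z axes, in that order (R = Rz(yaw) Ry(pitch) Rx(roll)).
In Python, from workcell import manip gives the robot as it stands.
- The arm moves only by the tool drive_tool, never from a script. Its argument "increments" is a list of rows, each an object of numbers: "dx", "dy", "dz": the shift along the world's x, y, z in cm; "rx", "ry", "rz": the turn, a rotation vector about the world's x, y, z in degrees. In form: [{"dx": .., "dy": .., "dz": .., "rx": .., "ry": .., "rz": ..}, ...]. A call has 1 to 12 rows; each row is the pose to reach, as a shift and turn from the pose commanded when the call began; what a row does not reach only later rows make up. A row lasts 1/12 s, in which the tool goes at most 41.7 mm and 7.16 degrees, less where a joint would pass 70% of its speed; a pose out of reach is approached as far as the arm can. A call with a gripper value outside its range is refused whole. "claw" is the closure, from 0 (fully open) to 1 (shut), set as the call begins (left out, the last holds). The fingers move at their own pace and stop on an object; "newtons" is the grip in N (left out, the last holds). Time passes only in rows, so rows that repeat a pose let the fingers close. It gives the time, the measured TCP pose, the force, the opening and the grip force at its end, in the units of the state.
- manip.sense(): the state, without advancing time (a new reading comes with each control period).
- manip.snapshot(name): name is "side" or "top" or "wrist"; returns a dict with "color" (480x640x3 uint8, red, green, blue), "range_z" (480x640 float32, mm along the optical axis (not along the pixel's ray), 0 where there is no reading), "K" (3x3 intrinsics, pixels), "rvec" (rotation vector, rad) and "tvec" (3), from world to camera coordinates, as OpenCV has them; the wrist camera has in their place "tool_from_camera" (4x4, takes a point from camera to tool coordinates, whose origin is the TCP and whose axes are the flange's). Camera axes: x right, y down, z forward; pixel columns grow to the right and rows downward; lengths in mm; the calibration is good to about 2 mm. A picture is of the moment at which its call begins: read the wrist's pose just before it.
- manip.sign_off(): hands the job in; it is judged then, once.
The state is a dict: "clock": time; "joint_pos": joint angles; "qvel": joint speeds; "joint_efforts": joint torques, N m; "tool_pos": TCP position; "eef_rot": TCP orientation; "contact_force": force on the tool from outside, world axes, zero at the start; "wrist_torque": the same for the moment, N m; "gripper_width": opening from 0.0 (shut) to 1.0 (fully open); "gripper_force": force on a finger pad.
Only numpy, scipy, OpenCV 4.12 (cv2) and the standard library are available. Lean on these libraries where they do the work, as an engineer would, in place of code of your own. Each camera call takes 0.05 s, during which the arm holds its last target. There are 200 camera calls.

## Working session

There is one attempt and no reset: what is moved stays moved. The work goes in short steps, Python scripts to look and compute and a tool call to move; the robot and the scene stay as the last step left them, time stands still between calls to the robot, and variables do not carry over. Pictures are saved under pics/ and viewed, at most 10 in all, crops included, and the job is handed in when it is done.

Besides the shell and the picture viewer there is one more tool, called as name([rows], argument=value, ...), one row to a line, values as JSON. drive_tool: Moves the arm, as the interface text tells. Its arguments: {"type":"object","properties":{"increments":{"type":"array","items":{"type":"object","properties":{"dx":{"type":"number"},"dy":{"type":"number"},"dz":{"type":"number"},"rx":{"type":"number"},"ry":{"type":"number"},"rz":{"type":"number"}}}},"claw":{"type":"number"},"newtons":{"type":"number"}},"required":["increments"]}

```bash
mkdir -p pics; python3 - <<'E'
from workcell import manip
import cv2,numpy as np,pickle
print(manip.sense())
d={}
for n in("side","top"):
    s=manip.snapshot(n);d[n]=s
    cv2.imwrite(f"pics/{n}1.png",s["color"][:,:,::-1])
    R=cv2.Rodrigues(s["rvec"])[0];print(n,s["K"].tolist(),(-R.T@s["tvec"]).round(),R.round(2).tolist())
pickle.dump(d,open("d.pkl","wb"))
E
```

```text
{'clock': 0.0, 'joint_pos': array([66.1774668 , 26.83571174, -0.66381801, 91.88128926,  0.34597201,
       61.38559854, -3.22836005]), 'qvel': array([ 0.02801681,  0.10394015, -0.02687164,  0.02202867, -0.0283933 ,
       -0.01903582,  0.08430747]), 'joint_efforts': array([-6.00662897e-04, -5.20569921e+01, -1.25655512e-02, -2.43751895e+01,
       -5.67353284e-02,  1.71931187e-02,  1.61089320e-04]), 'tool_pos': array([ 236.43662787, -604.84697979,  213.64095346]), 'eef_rot': array([-1.79899750e+02,  9.42009047e-03,  2.13527363e+01]), 'contact_force': array([ 0.05668613, -0.74528694,  0.73125403]), 'wrist_torque': array([-0.02269266,  0.01016359,  0.03459876]), 'gripper_force': 0.0, 'gripper_width': 0.9997531687980699}
side [[481.1615624634054, 0.0, 319.41844442913975], [0.0, 481.1615624634054, 234.78934040413696], [0.0, 0.0, 1.0]] [332. 854. 685.] [[-0.97, -0.25, -0.02], [-0.11, 0.5, -0.86], [0.23, -0.83, -0.52]]
top [[622.201346268472, 0.0, 313.8058383595273], [0.0, 622.201346268472, 247.63650051142437], [0.0, 0.0, 1.0]] [ 481.  -41. 1557.] [[0.03, -1.0, 0.01], [-1.0, -0.03, -0.08], [0.08, -0.01, -1.0]]
```

View pics/side1.png

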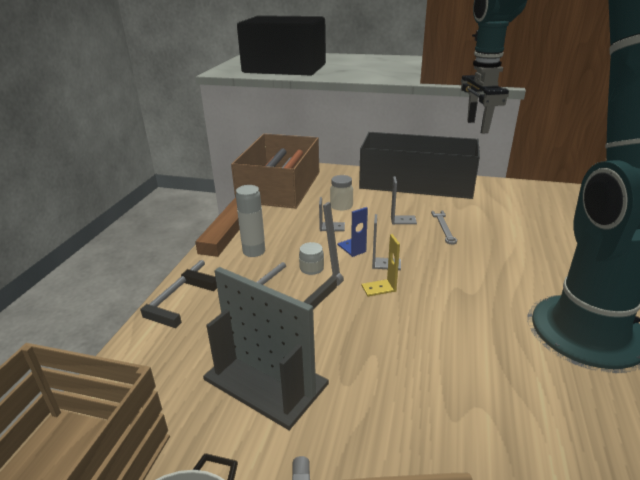

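View pics/top1.png

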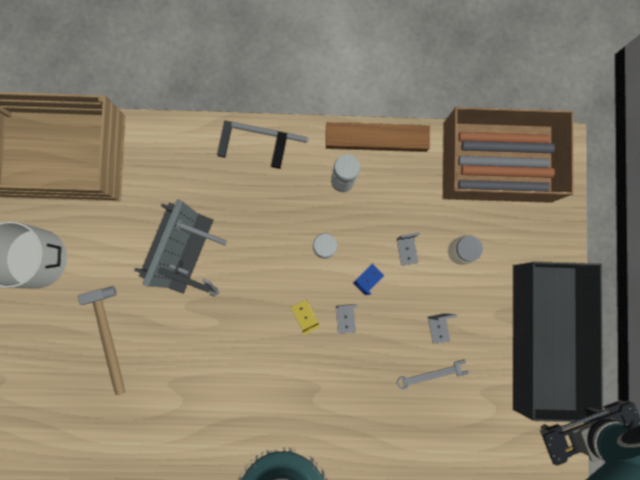

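```bash
cat >h.py <<'E'
import numpy as np,cv2,pickle
def cam(s):
    R=cv2.Rodrigues(s["rvec"])[0];return R,np.asarray(s["tvec"]).ravel(),s["K"]
def ray(s,u,v):
    R,t,K=cam(s);d=R.T@np.linalg.inv(K)@np.array([u,v,1.]);return -R.T@t,d
def plane(s,u,v,z):
    c,d=ray(s,u,v);return c+d*(z-c[2])/d[2]
def dep(s,u,v):
    c,d=ray(s,u,v);return c+d*s["range_z"][int(v),int(u)]
def tri(s1,p1,s2,p2):
    c1,d1=ray(s1,*p1);c2,d2=ray(s2,*p2)
    k=np.linalg.lstsq(np.c_[d1,-d2],c2-c1,rcond=None)[0]
    a=c1+k[0]*d1;b=c2+k[1]*d2;return (a+b)/2,np.linalg.norm(a-b)
def cloud(s):
    R,t,K=cam(s);v,u=np.mgrid[:480,:640];z=s["range_z"]
    p=np.stack([(u-K[0,2])*z/K[0,0],(v-K[1,2])*z/K[1,1],z],-1)-t
    return p@R
E
python3 - <<'E'
from h import *
d=pickle.load(open("d.pkl","rb"));S=d["side"];T=d["top"]
a=cv2.resize(S["color"][160:310,290:450],None,fx=3.7,fy=3.7,interpolation=2)[:550]
cv2.imwrite("pics/c1.png",a[:,:,::-1])
b=np.hstack([cv2.resize(T["color"][190:305,120:250],(452,400)),cv2.resize(S["color"][180:410,190:360],(296,400))])
cv2.imwrite("pics/c2.png",b[:,:,::-1])
P=cloud(T)
for n,(u0,v0,u1,v1) in dict(A=(330,298,362,338),B=(395,228,425,270),C=(424,308,460,348)).items():
    p=P[v0:v1,u0:u1].reshape(-1,3);m=p[:,2]>15;q=p[m]
    print(n,"raised n",m.sum(),"zmax",p[:,2].max().round(1))
    t=q[q[:,2]>p[:,2].max()-12];print(" top pts mean",t.mean(0).round(1),"ext",np.ptp(t,axis=0).round(1), "fit dir",np.degrees(np.arctan2(*np.linalg.svd(t[:,:2]-t[:,:2].mean(0))[2][0][::-1])).round(1))
PS=cloud(S)
for w,P_ in(("top",P),("side",PS)):
    m=(P_[...,2]>140)&(P_[...,0]>250)&(P_[...,0]<850)&(P_[...,1]>-20)&(P_[...,1]<420)
    q=P_[m];print(w,len(q),q.min(0).round(),q.max(0).round())
E
```

```text
A raised n 76 zmax 1557.2
 top pts mean [ 480.6  -41.1 1557.2] ext [0. 0. 0.] fit dir 0.0
B raised n 102 zmax 1557.2
 top pts mean [ 480.6  -41.1 1557.2] ext [0. 0. 0.] fit dir 0.0
C raised n 143 zmax 1557.2
 top pts mean [ 480.6  -41.1 1557.2] ext [0. 0. 0.] fit dir 0.0
top 1962 [479. 140. 140.] [688. 312. 318.]
side 4921 [478. 141. 140.] [689. 313. 315.]
```

View pics/c1.png

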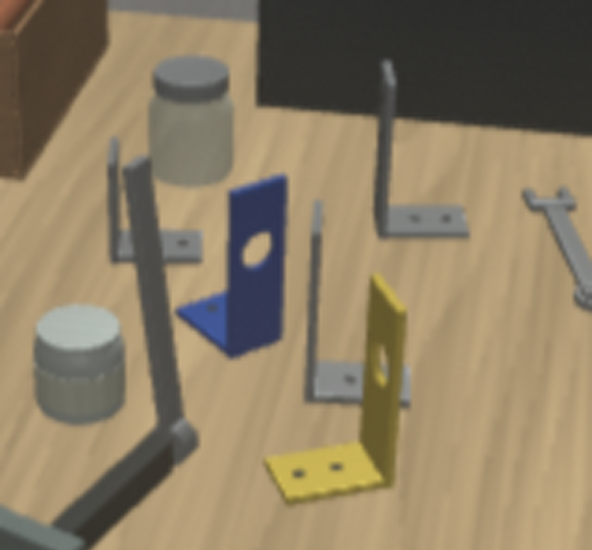

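View pics/c2.png

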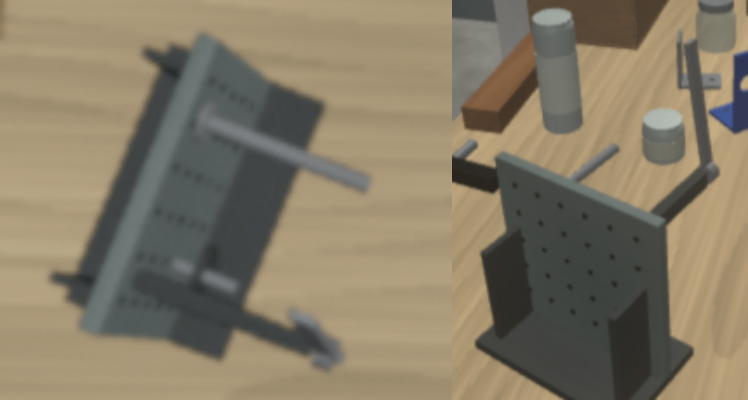

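The side crop shows two plain grey tall brackets edge-on: A (side 376,245 / top 346,318) and C (side 394,200 / top 440,328); blue and yellow are decoys and B (322,215) is short. The eye can't be seen yet, so the wrist camera must decide. Next: metric poses.

```bash
python3 - <<'E'
from h import *
d=pickle.load(open("d.pkl","rb"));S=d["side"];T=d["top"]
PT=cloud(T);PS=cloud(S)
PT[T["range_z"]==0]=np.nan;PS[S["range_z"]==0]=np.nan
def box(P,lo,hi):
    q=P.reshape(-1,3);return q[((q>lo)&(q<hi)).all(1)]
def fit(q):
    c=q[:,:2].mean(0);v=np.linalg.svd(q[:,:2]-c)[2][0];s=(q[:,:2]-c)@v
    return c.round(1),np.degrees(np.arctan2(v[1],v[0])).round(1),np.ptp(s).round(1)
for n,(u,v) in dict(A=(346,318),B=(408,250),C=(440,328),tin=(325,245),jar=(466,250),can=(345,165)).items():
    c=plane(T,u,v,0)
    for w,P in(("T",PT),("S",PS)):
        q=box(P,[c[0]-60,c[1]-45,12],[c[0]+80,c[1]+45,250])
        if len(q): 
            z=q[:,2].max();t=q[q[:,2]>z-(12 if w=="T" else 40)];print(n,w,len(q),"zmax",z.round(1),fit(t),t[:,:2].min(0).round(),t[:,:2].max(0).round())
    f=box(PT,[c[0]-60,c[1]-45,3],[c[0]+80,c[1]+45,12]);
    if len(f):print("  foot",fit(f),f[:,:2].min(0).round(),f[:,:2].max(0).round())
for w,P in(("T",PT),("S",PS)):
    q=box(P,[450,120,198],[720,330,225]);print("boardtop",w,len(q),fit(q),q[:,2].max().round(1),q.min(0).round(),q.max(0).round())
    q=box(P,[450,100,150],[720,330,190]);print("peg/arm",w,len(q))
    g=box(P,[450,60,225],[720,330,400]);print("gate",w,len(g),len(g) and (g.mean(0).round(),g.min(0).round(),g.max(0).round()))
# peg axis from top image segment crop: pixels
for nm,uv in dict(pegtip=(225,243),pegroot=(180,224)).items(): print(nm,plane(T,*uv,165).round(1), [PT[uv[1]+k,uv[0]].round(0).tolist() for k in(-1,0,1)])
print("side pegtip",[PS[266,u].round(0).tolist() for u in(280,283,285)], tri(T,(226,243),S,(285,266)))
print("hinge",tri(T,(212,291),S,(338,279)),plane(T,212,291,165))
E
```

```text
A T 167 zmax 136.2 (array([ 479.7, -153.5]), np.float64(129.5), np.float64(80.6)) [ 460. -190.] [ 512. -117.]
A S 494 zmax 131.6 (array([ 491.9, -163.1]), np.float64(125.7), np.float64(82.3)) [ 460. -190.] [ 514. -116.]
  foot (array([ 438.2, -142.6]), np.float64(-176.6), np.float64(139.9)) [ 374. -189.] [ 514. -100.]
B T 110 zmax 92.4 (array([ 638.9, -286.1]), np.float64(100.9), np.float64(45.1)) [ 632. -309.] [ 646. -265.]
B S 88 zmax 88.3 (array([ 636.1, -273.9]), np.float64(99.7), np.float64(45.7)) [ 632. -305.] [ 644. -260.]
  foot (array([ 612.2, -295.6]), np.float64(-172.0), np.float64(148.3)) [ 549. -341.] [ 688. -252.]
C T 158 zmax 138.5 (array([ 447.2, -367.2]), np.float64(-78.0), np.float64(43.3)) [ 441. -388.] [ 454. -346.]
C S 175 zmax 131.8 (array([ 446.3, -359.5]), np.float64(104.7), np.float64(52.2)) [ 440. -393.] [ 455. -342.]
  foot (array([ 418.1, -377.2]), np.float64(-177.8), np.float64(138.7)) [ 356. -424.] [ 496. -335.]
tin T 494 zmax 70.1 (array([611.7, -84.2]), np.float64(-124.1), np.float64(52.8)) [ 585. -110.] [637. -59.]
tin S 639 zmax 62.9 (array([607. , -
[... 1047 characters left out ...]
43 (array([577.6, 268.5]), np.float64(-5.4), np.float64(195.4)) 224.6 [490. 154. 198.] [688. 312. 225.]
peg/arm S 2505
gate S 378 (array([503., 161., 272.]), array([493., 150., 225.]), array([514., 169., 315.]))
pegtip [598.4 141.8 165. ] [[600.0, 141.0, 170.0], [598.0, 140.0, 175.0], [610.0, 164.0, -2.0]]
pegroot [638.2 244.3 165. ] [[640.0, 244.0, 169.0], [637.0, 242.0, 174.0], [635.0, 243.0, 170.0]]
side pegtip [[601.0, 155.0, 170.0], [596.0, 152.0, 169.0], [595.0, 145.0, 165.0]] (array([597.73235259, 139.82977886, 160.47042856]), np.float64(2.287404934783102))
hinge (array([488.57454407, 165.83243913, 166.33830762]), np.float64(3.440121959171458)) [490.27041116 166.37514542 165.        ]
```

A and C are both plausible, both measuring about 130 mm in both views. I'm moving the wrist camera to where it can look along the brackets' normals.

drive_tool([
  {"dz": 4},
  {"dx": 2,"dy": 6,"dz": 8,"ry": -7},
  {"dx": 3,"dy": 10,"dz": 11,"ry": -14},
  {"dx": 4,"dy": 14,"dz": 12,"ry": -21},
  {"dx": 5,"dy": 18,"dz": 12,"ry": -28},
  {"dx": 6,"dy": 22,"dz": 12,"ry": -30},
  {"dx": 6,"dy": 26,"dz": 12,"ry": -30},
  {"dx": 6,"dy": 28,"dz": 12,"ry": -30},
  {"dx": 6,"dy": 28,"dz": 12,"ry": -30},
  {"dx": 6,"dy": 28,"dz": 12,"ry": -30},
  {"dx": 6,"dy": 28,"dz": 12,"ry": -30},
])

```text
schema error: expected keys dx, dy, dz, rx, ry, rz
```

```bash
cat >>h.py <<'E'
from scipy.spatial.transform import Rotation as Ro
def wrist(manip):
    st=manip.sense();s=manip.snapshot("wrist")
    M=np.eye(4);M[:3,:3]=Ro.from_euler('xyz',st["eef_rot"],degrees=True).as_matrix();M[:3,3]=st["tool_pos"]
    C=M@s["tool_from_camera"];R=C[:3,:3].T
    s["rvec"]=cv2.Rodrigues(R)[0];s["tvec"]=-R@C[:3,3];return st,s
E
python3 - <<'E'
from h import *
from workcell import manip
st,s=wrist(manip);print({k:st[k] for k in("clock","tool_pos","eef_rot","joint_pos","contact_force")},s["tool_from_camera"].round(2).tolist(),s["K"][0].tolist())
pickle.dump(s,open("w1.pkl","wb"));cv2.imwrite("pics/w1.png",s["color"][:,:,::-1])
E
```

```text
{'clock': 0.1, 'tool_pos': array([ 236.47846291, -604.90165492,  213.74544175]), 'eef_rot': array([-1.79910146e+02,  6.77489714e-03,  2.13545550e+01]), 'joint_pos': array([66.17716581, 26.83078849, -0.66383435, 91.87454136,  0.34354515,
       61.3867405 , -3.22565435]), 'contact_force': array([ 0.13439815, -0.83613986,  0.4491822 ])} [[-0.0, -0.97, -0.26, 71.19], [1.0, -0.0, 0.0, -0.59], [-0.0, -0.26, 0.97, -169.59], [0.0, 0.0, 0.0, 1.0]] [376.9554782055087, 0.0, 319.8656276458753]
```

View pics/w1.png

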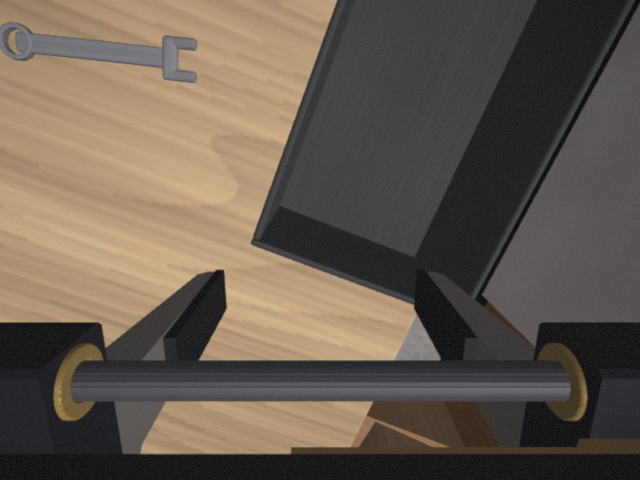

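The call was refused (rows need all six keys) and the picture is the start view: wrench, black box, no brackets. I'll resend it in full with more tilt.

drive_tool([
  {"dx": 1,"dy": 3,"dz": 2,"rx": 0,"ry": -7,"rz": 0},
  {"dx": 2,"dy": 6,"dz": 2,"rx": 0,"ry": -14,"rz": 0},
  {"dx": 4,"dy": 10,"dz": 2,"rx": 0,"ry": -21,"rz": 0},
  {"dx": 6,"dy": 14,"dz": 2,"rx": 0,"ry": -28,"rz": 0},
  {"dx": 8,"dy": 18,"dz": 2,"rx": 0,"ry": -35,"rz": 0},
  {"dx": 9,"dy": 22,"dz": 2,"rx": 0,"ry": -40,"rz": 0},
  {"dx": 9,"dy": 26,"dz": 2,"rx": 0,"ry": -40,"rz": 0},
  {"dx": 9,"dy": 28,"dz": 2,"rx": 0,"ry": -40,"rz": 0},
  {"dx": 9,"dy": 28,"dz": 2,"rx": 0,"ry": -40,"rz": 0},
  {"dx": 9,"dy": 28,"dz": 2,"rx": 0,"ry": -40,"rz": 0},
  {"dx": 9,"dy": 28,"dz": 2,"rx": 0,"ry": -40,"rz": 0},
  {"dx": 9,"dy": 28,"dz": 2,"rx": 0,"ry": -40,"rz": 0},
])

```text
clock: 1.15
tool_pos: [326.9, -326.9, 235.1]
eef_rot: [162.9, -36.8, 27.0]
contact_force: [0.1, 0.1, 0.4]
gripper_width: 1.001
gripper_force: 0.0
```

```bash
python3 - <<'E'
from h import *
from workcell import manip
st,s=wrist(manip);print({k:st[k] for k in("clock","tool_pos","eef_rot","joint_pos","contact_force")})
pickle.dump(s,open("w1.pkl","wb"));cv2.imwrite("pics/w2.png",s["color"][:,:,::-1])
E
```

```text
{'clock': 1.15, 'tool_pos': array([ 326.89553846, -326.88271353,  235.05943172]), 'eef_rot': array([162.92169748, -36.77425406,  27.03937652]), 'joint_pos': array([ 86.60651473,   2.97132446, -21.75455237, 132.92234518,
       -58.58014338,  41.63418008,  41.0123754 ]), 'contact_force': array([0.14420211, 0.11541679, 0.35644242])}
```

View pics/w2.png

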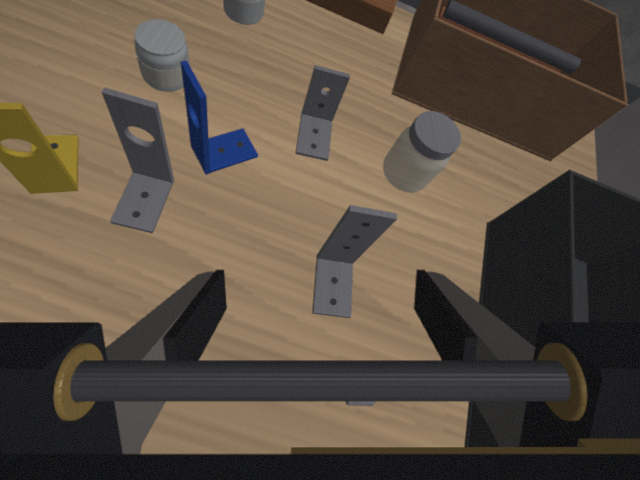

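The wrist view shows three grey brackets. The one at (140,160) is tall with a large eye at (139,135). The one at (345,260) is tall with only small holes, so it is the blank. The one at (322,110) is short. Blue (215,130) and yellow (35,150) are decoys. The left grey bracket (A) is the one meant; I'll confirm in a crop and measure it.

```bash
python3 - <<'E'
from h import *
d=pickle.load(open("d.pkl","rb"));S=d["side"];T=d["top"];W=pickle.load(open("w1.pkl","rb"))
cv2.imwrite("pics/c3.png",cv2.resize(W["color"][70:245,80:200],None,fx=3.4,fy=3.4,interpolation=2)[:,:,::-1])
# wrist cloud, grey pixels
def cl(s):
    P=cloud(s);P[s["range_z"]==0]=np.nan;return P
P=cl(W);hsv=cv2.cvtColor(W["color"],cv2.COLOR_RGB2HSV)
g=np.zeros((480,640),bool);g[75:240,95:182]=1;g&=(hsv[...,1]<60)
def rep(n,q):
    c=q[:,:2].mean(0);v=np.linalg.svd(q[:,:2]-c)[2][0];v=v*np.sign(v[1]);s=(q[:,:2]-c)@v
    print(n,len(q),"c",c.round(1),"mid",(c+v*(s.max()+s.min())/2).round(1),"dir",np.degrees(np.arctan2(v[1],v[0])).round(1),"len",np.ptp(s).round(1),"z",q[:,2].min().round(1),q[:,2].max().round(1))
q=P[g];q=q[np.isfinite(q).all(1)]
rep("leg W",q[(q[:,2]>20)&(q[:,2]<140)]);rep("legtop W",q[(q[:,2]>110)&(q[:,2]<140)]);rep("leg low W",q[(q[:,2]>15)&(q[:,2]<45)])
f=q[(q[:,2]>-5)&(q[:,2]<14)];r=cv2.minAreaRect(f[:,:2].astype(np.float32));print("foot W",r,f[:,2].mean())
# top view: grey pixels near A
PT=cl(T);h2=cv2.cvtColor(T["color"],cv2.COLOR_RGB2HSV)
m=np.zeros((480,640),np.uint8);m[300:336,332:360]=1;m&=(h2[...,1]<50).astype(np.uint8)
cs=max(cv2.findContours(m,0,1)[0],key=cv2.contourArea);r=cv2.minAreaRect(cs);print("top px rect",r)
q=PT[m>0];q=q[np.isfinite(q).all(1)];rep("legtop T",q[(q[:,2]>100)]);
f=q[(q[:,2]>-5)&(q[:,2]<18)];print("foot T",cv2.minAreaRect(f[:,:2].astype(np.float32)))
# wrist corner rays
for n,uv,z in(("TL",(105,90),130),("TR",(157,105),130),("BL",(129,176),6),("BR",(172,183),6),("FL",(112,221),6),("FR",(152,231),6)): print(n,plane(W,*uv,z).round(1))
# eye: bright/wood blob in leg
hole=np.zeros((480,640),np.uint8);hole[118:152,120:160]=1;hole&=(hsv[...,1]>=60).astype(np.uint8)
cs=max(cv2.findContours(hole,0,1)[0],key=cv2.contourArea);e=cv2.fitEllipse(cs);print("eye",e,plane(W,*e[0],80).round(1))
E
```

```text
leg W 3429 c [ 467.4 -138.2] mid [ 522.2 -116.5] dir 21.6 len 144.6 z 20.0 131.1
legtop W 1081 c [ 461.8 -140. ] mid [ 461.7 -139.2] dir 97.4 len 44.5 z 110.0 131.1
leg low W 890 c [ 498.4 -127.6] mid [ 524.3 -118.5] dir 19.5 len 144.7 z 15.0 44.9
foot W ((488.986572265625, -109.26316833496094), (209.01333618164062, 81.01001739501953), 20.49407386779785) 5.586481790336794
top px rect ((346.5, 318.5), (29.0, 21.0), 90.0)
legtop T 54 c [ 465.3 -137.9] mid [ 465.2 -137.5] dir 97.8 len 42.6 z 100.2 136.2
foot T ((431.05023193359375, -148.29800415039062), (65.68028259277344, 54.98884963989258), 7.313356876373291)
TL [ 460.9 -119.6  130. ]
TR [ 466.1 -161.9  130. ]
BL [ 451.  -117.7    6. ]
BR [ 461.7 -162.4    6. ]
FL [ 395.2 -127.9    6. ]
FR [ 399.8 -169.     6. ]
eye ((140.7050018310547, 133.25961303710938), (8.78123950958252, 27.474111557006836), 115.83728790283203) [ 464.1 -139.    80. ]
```

View pics/c3.png

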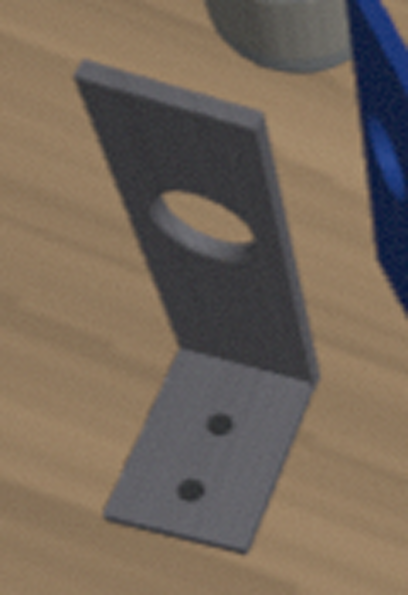

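Confirmed: tall plain steel bracket with the big round eye. Its leg is at about (464.5,-140), yaw 7.4°, top at z 131. I'll right the tool above it, then turn it.

drive_tool([
  {"dx": 1,"dy": 2,"dz": 1,"rx": 0,"ry": 7,"rz": 0},
  {"dx": 3,"dy": 5,"dz": 1,"rx": 0,"ry": 14,"rz": 0},
  {"dx": 5,"dy": 8,"dz": 1,"rx": 0,"ry": 21,"rz": 0},
  {"dx": 7,"dy": 11,"dz": 0,"rx": 0,"ry": 28,"rz": 0},
  {"dx": 10,"dy": 14,"dz": 0,"rx": 0,"ry": 35,"rz": 0},
  {"dx": 12,"dy": 17,"dz": 0,"rx": 0,"ry": 40,"rz": 0},
  {"dx": 13.8,"dy": 18.5,"dz": -1.5,"rx": 0,"ry": 40,"rz": 0},
  {"dx": 13.8,"dy": 18.5,"dz": -1.5,"rx": 0,"ry": 40,"rz": 0},
  {"dx": 13.8,"dy": 18.5,"dz": -1.5,"rx": 0,"ry": 40,"rz": 0},
  {"dx": 13.8,"dy": 18.5,"dz": -1.5,"rx": 0,"ry": 40,"rz": 0},
], claw=0.5)

```text
clock: 2.03
tool_pos: [458.1, -149.5, 220.8]
eef_rot: [-180.0, -1.0, 21.2]
contact_force: [-0.1, -2.0, 0.1]
gripper_width: 0.497
gripper_force: 0.0
```

drive_tool([
  {"dx": 0,"dy": 0,"dz": 0,"rx": 0,"ry": 0,"rz": 7},
  {"dx": 0,"dy": 0,"dz": 0,"rx": 0,"ry": 0,"rz": 14},
  {"dx": 0,"dy": 0,"dz": 0,"rx": 0,"ry": 0,"rz": 21},
  {"dx": 0,"dy": 0,"dz": 0,"rx": 0,"ry": 0,"rz": 28},
  {"dx": 0,"dy": 0,"dz": 0,"rx": 0,"ry": 0,"rz": 35},
  {"dx": 0,"dy": 0,"dz": 0,"rx": 0,"ry": 0,"rz": 42},
  {"dx": 0,"dy": 0,"dz": 0,"rx": 0,"ry": 0,"rz": 49},
  {"dx": 0,"dy": 0,"dz": 0,"rx": 0,"ry": 0,"rz": 56},
  {"dx": 0,"dy": 0,"dz": 0,"rx": 0,"ry": 0,"rz": 63},
  {"dx": 0,"dy": 0,"dz": 0,"rx": 0,"ry": 0,"rz": 70},
  {"dx": 0,"dy": 0,"dz": 0,"rx": 0,"ry": 0,"rz": 76},
  {"dx": 0,"dy": 0,"dz": 0,"rx": 0,"ry": 0,"rz": 76},
])

```text
clock: 3.03
tool_pos: [458.0, -148.0, 220.5]
eef_rot: [-179.9, -1.3, 97.6]
contact_force: [-0.9, 0.2, -0.3]
gripper_width: 0.501
gripper_force: 0.0
```

```bash
python3 - <<'E'
from h import *
from workcell import manip
st,s=wrist(manip);print({k:st[k] for k in("clock","tool_pos","eef_rot","joint_pos","contact_force","gripper_width")})
S=manip.snapshot("side");pickle.dump((s,S),open("w2.pkl","wb"))
P=cloud(s);P[s["range_z"]==0]=np.nan
q=P.reshape(-1,3);q=q[(abs(q[:,0]-465)<30)&(abs(q[:,1]+140)<40)&(q[:,2]>60)&(q[:,2]<145)]
print(len(q));
if len(q): print(q.min(0),q.max(0),cv2.minAreaRect(q[q[:,2]>120][:,:2].astype(np.float32)) if (q[:,2]>120).sum()>5 else 0)
cv2.imwrite("pics/w3.png",np.hstack([cv2.resize(s["color"],(400,300)),cv2.resize(S["color"][100:340,240:560],(400,300))])[:,:,::-1])
E
```

```text
{'clock': 3.0333, 'tool_pos': array([ 457.98638091, -147.97006479,  220.45303893]), 'eef_rot': array([-179.88254948,   -1.32164658,   97.59004348]), 'joint_pos': array([ 62.34657115,  19.80316344, -56.37078571, 111.3474706 ,
        17.72213311,  59.09227305,   5.74480205]), 'contact_force': array([-0.93512529,  0.24877156, -0.29915513]), 'gripper_width': 0.5012285433863726}
677
[ 457.68365975 -161.19912499   60.86024824] [ 468.23384825 -116.5657253   131.50809958] ((463.2339172363281, -138.90966796875), (6.001800537109375, 44.27798843383789), 6.715724468231201)
```

View pics/w3.png

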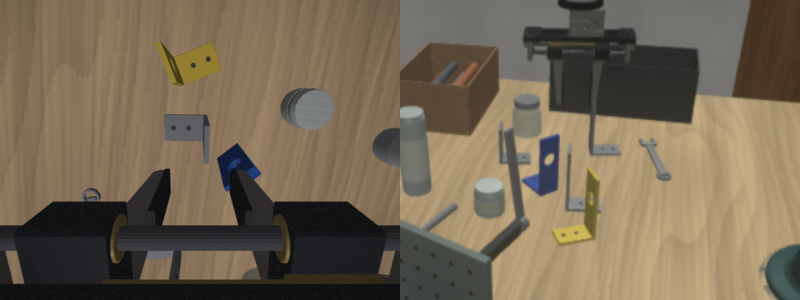

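The wrist cloud puts the leg top at (463.2,-138.9), 6×44 mm, yaw 6.7°, z 131.5, which matches the given sizes. Now correct and descend.

drive_tool([
  {"dx": 0.5,"dy": 0.9,"dz": 0,"rx": -1.3,"ry": -0.2,"rz": -0.9},
  {"dx": 0.5,"dy": 0.9,"dz": -1,"rx": -1.3,"ry": -0.2,"rz": -0.9},
  {"dx": 0.5,"dy": 0.9,"dz": -3,"rx": -1.3,"ry": -0.2,"rz": -0.9},
  {"dx": 0.5,"dy": 0.9,"dz": -5,"rx": -1.3,"ry": -0.2,"rz": -0.9},
  {"dx": 0.5,"dy": 0.9,"dz": -7,"rx": -1.3,"ry": -0.2,"rz": -0.9},
  {"dx": 0.5,"dy": 0.9,"dz": -9,"rx": -1.3,"ry": -0.2,"rz": -0.9},
  {"dx": 0.5,"dy": 0.9,"dz": -11,"rx": -1.3,"ry": -0.2,"rz": -0.9},
  {"dx": 0.5,"dy": 0.9,"dz": -12,"rx": -1.3,"ry": -0.2,"rz": -0.9},
  {"dx": 0.5,"dy": 0.9,"dz": -12.4,"rx": -1.3,"ry": -0.2,"rz": -0.9},
  {"dx": 0.5,"dy": 0.9,"dz": -12.4,"rx": -1.3,"ry": -0.2,"rz": -0.9},
  {"dx": 0.5,"dy": 0.9,"dz": -12.4,"rx": -1.3,"ry": -0.2,"rz": -0.9},
])

```text
clock: 4.05
tool_pos: [462.9, -138.4, 97.3]
eef_rot: [-179.9, 0.1, 96.6]
contact_force: [-0.1, 0.2, 0.6]
gripper_width: 0.5
gripper_force: 0.0
```

drive_tool([
  {"dx": 0,"dy": 0,"dz": 0,"rx": 0,"ry": 0,"rz": 0},
  {"dx": 0,"dy": 0,"dz": 0,"rx": 0,"ry": 0,"rz": 0},
  {"dx": 0,"dy": 0,"dz": 0,"rx": 0,"ry": 0,"rz": 0},
  {"dx": 0,"dy": 0,"dz": 0,"rx": 0,"ry": 0,"rz": 0},
  {"dx": 0,"dy": 0,"dz": 0,"rx": 0,"ry": 0,"rz": 0},
  {"dx": 0,"dy": 0,"dz": 0,"rx": 0,"ry": 0,"rz": 0},
  {"dx": 0,"dy": 0,"dz": 0,"rx": 0,"ry": 0,"rz": 0},
  {"dx": 0,"dy": 0,"dz": 0,"rx": 0,"ry": 0,"rz": 0},
], claw=1, newtons=35)

```text
clock: 4.72
tool_pos: [462.6, -138.5, 96.9]
eef_rot: [-179.9, 0.1, 96.6]
contact_force: [0.1, -0.3, 0.4]
gripper_width: 0.066
gripper_force: 35.0
```

drive_tool([
  {"dx": 0,"dy": 0,"dz": 1,"rx": 0,"ry": 0,"rz": 0},
  {"dx": 0,"dy": 0,"dz": 3,"rx": 0,"ry": 0,"rz": 0},
  {"dx": 0,"dy": 0,"dz": 6,"rx": 0,"ry": 0,"rz": 0},
  {"dx": 0,"dy": 0,"dz": 9,"rx": 0,"ry": 0,"rz": 0},
  {"dx": 0,"dy": 0,"dz": 12,"rx": 0,"ry": 0,"rz": 0},
  {"dx": 0,"dy": 0,"dz": 15,"rx": 0,"ry": 0,"rz": 0},
  {"dx": 0,"dy": 0,"dz": 18,"rx": 0,"ry": 0,"rz": 0},
  {"dx": 0,"dy": 0,"dz": 18,"rx": 0,"ry": 0,"rz": 0},
  {"dx": 0,"dy": 0,"dz": 18,"rx": 0,"ry": 0,"rz": 0},
])

```text
clock: 5.47
tool_pos: [462.4, -138.6, 277.7]
eef_rot: [-180.0, 0.2, 96.6]
contact_force: [0.1, -0.6, -5.4]
gripper_width: 0.067
gripper_force: 35.0
```

```bash
python3 - <<'E'
from h import *
d=pickle.load(open("d.pkl","rb"))
def line(q):
    c=q.mean(0);v=np.linalg.svd(q-c)[2][0];v=v*np.sign(v[1]);return c,v
for n in d:
    s=d[n];P=cloud(s);P[s["range_z"]==0]=np.nan;q=P.reshape(-1,3);q=q[np.isfinite(q).all(1)]
    a=np.array([598,141]);u=np.array([.375,.927]);nn=np.array([-.927,.375])
    for it in range(3):
        r=q[:,:2]-a;l=r@u;w=r@nn
        m=(l>-8)&(l<100)&(abs(w)<11)&(q[:,2]>150)&(q[:,2]<185)
        c,v=line(q[m]);u=v[:2]/np.linalg.norm(v[:2]);nn=np.array([-u[1],u[0]])
        ww=(q[m][:,:2]-c[:2])@nn;c2=c[:2]+nn*(ww.max()+ww.min())/2;a=c2+u*((a-c2)@u)
    l=(q[m][:,:2]-a)@u
    print(n,"n",m.sum(),"peg yaw",np.degrees(np.arctan2(u[1],u[0])).round(2),"tip",(a+u*np.percentile(l,1)).round(1),"c",c.round(1),"slope",v[2].round(3),"z",np.percentile(q[m][:,2],[1,50,99]).round(1),"w",np.ptp(ww).round(1))
    # board top ridge & front
    r=q[:,:2]-a;l=r@u;w=r@nn
    b=(q[:,2]>185)&(l>95)&(l<160)&(abs(w)<170)
    rr=cv2.minAreaRect(q[b][:,:2].astype(np.float32));print(" board",rr,"l",np.percentile(l[b],[1,99]).round(1),"w",w[b].min().round(1),w[b].max().round(1),"z",q[b][:,2].max().round(1))
    g=(q[:,2]>190)&(l<20)&(l>-60)&(w>70)&(w<150);print(" gate l",np.percentile(l[g],[2,50,98]).round(1),"w",np.percentile(w[g],[2,50,98]).round(1),"z",q[g][:,2].max().round(1))
    top=q[g][q[g][:,2]>295];bot=q[g][q[g][:,2]<220];print(" w top/bot",((top[:,:2]-a)@nn).mean(),((bot[:,:2]-a)@nn).mean())
from workcell import manip
st=manip.sense();print(st["tool_pos"],st["eef_rot"],st["contact_force"],st["gripper_width"],st["joint_pos"])
E
```

```text
side n 203 peg yaw 70.44 tip [598.2 141.6] c [609.1 177.5 168.5] slope 0.008 z [162.4 169.2 172.2] w 11.8
 board ((592.359619140625, 272.85455322265625), (16.362712860107422, 200.58651733398438), 70.50215911865234) l [115.  129.7] w -50.8 149.8 z 212.4
 gate l [-22.9 -12.   -6.5] w [ 88.   98.5 108.1] z 314.8
 w top/bot 91.53767137319653 105.39360848884556
top n 240 peg yaw 70.52 tip [599.5 141.7] c [615.8 188.3 169.4] slope -0.001 z [162.6 169.6 176.2] w 12.2
 board ((592.5987548828125, 272.2207946777344), (16.92038345336914, 199.67593383789062), 70.63648223876953) l [114.1 129.5] w -49.9 149.8 z 218.1
 gate l [-22.6 -17.4  -7.2] w [ 87.7  96.8 108.2] z 317.5
 w top/bot 91.15274568253488 106.80034790984938
[ 462.39645504 -138.60796573  277.7454844 ] [-179.95938341    0.22109259   96.58757352] [ 0.102271   -0.6401702  -5.41738024] 0.06689323007961707 [ 63.50678896  15.15240705 -58.52446516 107.6819623   14.49122359
  64.97901152   6.24324495]
```

Rack pose agrees across both views: peg yaw 70.5°, tip (599,142,165), board face 115 mm behind, and gate top about 91 mm left of the peg. Move to staging in front of the tip.

drive_tool([
  {"dx": 1,"dy": 2,"dz": 0,"rx": 0,"ry": 0,"rz": 6},
  {"dx": 2,"dy": 4,"dz": 0,"rx": 0,"ry": 0,"rz": 12},
  {"dx": 3,"dy": 6,"dz": 0,"rx": 0,"ry": 0,"rz": 18},
  {"dx": 4,"dy": 8,"dz": 0,"rx": 0,"ry": 0,"rz": 24},
  {"dx": 5,"dy": 10,"dz": 0,"rx": 0,"ry": 0,"rz": 30},
  {"dx": 6,"dy": 12,"dz": 0,"rx": 0,"ry": 0,"rz": 36},
])

```text
clock: 5.97
tool_pos: [521.1, -17.8, 274.5]
eef_rot: [-179.7, -0.1, 132.9]
contact_force: [0.1, -0.7, -4.2]
gripper_width: 0.061
gripper_force: 35.0
```

```bash
python3 -c "
from workcell import manip
s=manip.sense();print(s['tool_pos'],s['eef_rot'],s['joint_pos'].round(1))"
```

```text
[521.09455102 -17.76763435 274.5024328 ] [-1.79726670e+02 -7.73622357e-02  1.32920439e+02] [ 49.6  24.2 -65.  102.8  23.6  68.5  20.4]
```

drive_tool([
  {"dx": 1.2,"dy": 2.2,"dz": 0,"rx": 0,"ry": 0,"rz": 6},
  {"dx": 2.4,"dy": 4.4,"dz": 0,"rx": 0,"ry": 0,"rz": 12},
  {"dx": 3.6,"dy": 6.6,"dz": 0,"rx": 0,"ry": 0,"rz": 18},
  {"dx": 4.8,"dy": 8.8,"dz": 0,"rx": 0,"ry": 0,"rz": 24},
  {"dx": 5.8,"dy": 10.8,"dz": 0,"rx": 0,"ry": 0,"rz": 28},
  {"dx": 5.8,"dy": 10.8,"dz": -3,"rx": 0,"ry": 0,"rz": 28},
  {"dx": 5.8,"dy": 10.8,"dz": -6,"rx": 0,"ry": 0,"rz": 28},
  {"dx": 5.8,"dy": 10.8,"dz": -9,"rx": 0,"ry": 0,"rz": 28},
  {"dx": 5.8,"dy": 10.8,"dz": -9.6,"rx": 0,"ry": 0,"rz": 28},
  {"dx": 5.8,"dy": 10.8,"dz": -9.6,"rx": 0,"ry": 0,"rz": 28},
  {"dx": 5.8,"dy": 10.8,"dz": -9.6,"rx": 0,"ry": 0,"rz": 28},
])

```text
clock: 6.88
tool_pos: [580.1, 89.9, 180.7]
eef_rot: [-179.9, 0.0, 160.6]
contact_force: [-0.8, -0.1, -2.5]
gripper_width: 0.065
gripper_force: 35.0
```

```bash
python3 - <<'E'
from h import *
from workcell import manip
s=manip.sense();print(s['tool_pos'],s['eef_rot'],s['joint_pos'].round(1))
u=np.array([.334,.943]);nn=np.array([-u[1],u[0]]);a=np.array([598.8,141.7])
S=manip.snapshot("side");T=manip.snapshot("top");st,W=wrist(manip)
pickle.dump((S,T,W),open("st.pkl","wb"))
r=np.array(s["tool_pos"][:2])-a;print("tcp l,w",r@u,r@nn)
for n,c in(("S",S),("T",T),("W",W)):
    P=cloud(c);P[c["range_z"]==0]=np.nan;q=P.reshape(-1,3);q=q[np.isfinite(q).all(1)]
    r=q[:,:2]-a;l=r@u;w=r@nn;z=q[:,2]
    m=(l>-75)&(l<-40)&(abs(w)<35)&(z>70)&(z<165)
    if m.sum():print(n,m.sum(),"l",np.percentile(l[m],[2,50,98]).round(1),"w",np.percentile(w[m],[1,99]).round(1),"z",np.percentile(z[m],[1,99]).round(1))
cv2.imwrite("pics/s1.png",np.hstack([cv2.resize(S["color"][130:330,190:430],(480,400)),cv2.resize(W["color"],(320,400))])[:,:,::-1])
E
```

```text
[580.12420282  89.90062282 180.74492931] [-1.79913666e+02  3.33383756e-02  1.60640669e+02] [ 31.6  38.7 -62.2 100.   37.7  65.1  28.2]
tcp l,w -55.08452893894786 0.31028476253097975
S 614 l [-69.6 -52.8 -50.3] w [-23.   21.6] z [ 84.8 162.9]
W 1596 l [-74.5 -65.4 -52.6] w [-21.5  21.6] z [ 86.4 163. ]
```

View pics/s1.png

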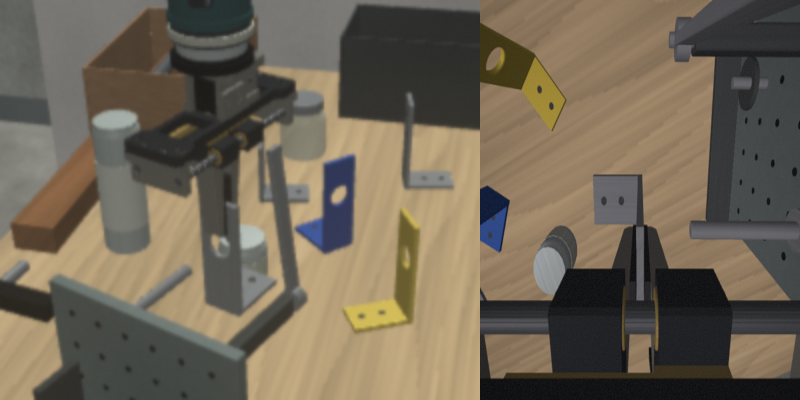

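The side view shows the bracket held upright with its eye at (215,240), facing the peg (end at 185,270). The gate is upright at (285,220) and clear of the hand. Sliding on along the peg.

drive_tool([
  {"dx": 0.0,"dy": 0.0,"dz": 0.15,"rx": 0,"ry": 0,"rz": 0},
  {"dx": 0.33,"dy": 0.94,"dz": 0.15,"rx": 0,"ry": 0,"rz": 0},
  {"dx": 0.67,"dy": 1.89,"dz": 0.15,"rx": 0,"ry": 0,"rz": 0},
  {"dx": 1.0,"dy": 2.83,"dz": 0.15,"rx": 0,"ry": 0,"rz": 0},
  {"dx": 1.34,"dy": 3.77,"dz": 0.15,"rx": 0,"ry": 0,"rz": 0},
  {"dx": 1.67,"dy": 4.72,"dz": 0.15,"rx": 0,"ry": 0,"rz": 0},
  {"dx": 2.0,"dy": 5.66,"dz": 0.15,"rx": 0,"ry": 0,"rz": 0},
  {"dx": 2.17,"dy": 6.13,"dz": 0.15,"rx": 0,"ry": 0,"rz": 0},
  {"dx": 2.17,"dy": 6.13,"dz": 0.15,"rx": 0,"ry": 0,"rz": 0},
  {"dx": 2.17,"dy": 6.13,"dz": 0.15,"rx": 0,"ry": 0,"rz": 0},
])

```text
clock: 7.87
tool_pos: [601.9, 151.2, 182.1]
eef_rot: [-179.9, 0.1, 160.7]
contact_force: [0.3, -0.6, -4.4]
gripper_width: 0.065
gripper_force: 35.0
```

drive_tool([
  {"dx": 0.35,"dy": 1.0,"dz": 0,"rx": 0,"ry": 0,"rz": 0},
  {"dx": 0.7,"dy": 2.0,"dz": 0,"rx": 0,"ry": 0,"rz": 0},
  {"dx": 1.05,"dy": 3.0,"dz": 0,"rx": 0,"ry": 0,"rz": 0},
  {"dx": 1.4,"dy": 3.96,"dz": 0,"rx": 0,"ry": 0,"rz": 0},
  {"dx": 1.4,"dy": 3.96,"dz": 0,"rx": 0,"ry": 0,"rz": 0},
  {"dx": 1.4,"dy": 3.96,"dz": -0.3,"rx": 0,"ry": 0,"rz": 0},
  {"dx": 1.4,"dy": 3.96,"dz": -0.6,"rx": 0,"ry": 0,"rz": 0},
  {"dx": 1.4,"dy": 3.96,"dz": -0.6,"rx": 0,"ry": 0,"rz": 0},
  {"dx": 1.4,"dy": 3.96,"dz": -0.6,"rx": 0,"ry": 0,"rz": 0},
])

```text
clock: 8.62
tool_pos: [615.9, 189.6, 175.8]
eef_rot: [-179.8, 0.1, 160.6]
contact_force: [-0.4, -0.0, -4.1]
gripper_width: 0.061
gripper_force: 35.0
```

```bash
python3 - <<'E'
from h import *
from workcell import manip
s=manip.sense();print(s['joint_pos'].round(1),s["contact_force"])
u=np.array([.334,.943]);nn=np.array([-u[1],u[0]]);a=np.array([598.8,141.7])
r=np.array(s["tool_pos"][:2])-a;print("tcp l,w",r@u,r@nn)
st,W=wrist(manip)
for c in(W,manip.snapshot("side")):
    P=cloud(c);P[c["range_z"]==0]=np.nan;q=P.reshape(-1,3);q=q[np.isfinite(q).all(1)]
    r=q[:,:2]-a;l=r@u;w=r@nn;z=q[:,2]
    m=(l>-30)&(l<75)&(abs(w)<30)&(z>60)&(z<155);print(m.sum(),[np.percentile(x[m],[2,50,98]).round(1) for x in(l,w,z)])
    m=(l>-60)&(l<30)&(w>60)&(w<130)&(z>195)&(z<330);print("gate",m.sum(),[np.percentile(x[m],[2,50,98]).round(1) for x in(l,w,z)] if m.sum() else 0)
E
```

```text
[ 18.3  43.2 -59.1  91.9  39.4  68.   21.1] [-0.40665013 -0.02078535 -4.07009937]
tcp l,w 50.8434593305142 -0.16833206450520782
5469 [array([-15.3,  16.4,  50.8]), array([-20.6,   2.9,  22. ]), array([ 82.4,  84.4, 132.3])]
gate 4865 [array([-21.9,  -8.6,  -7.6]), array([ 94.6,  99.2, 106.8]), array([197.9, 242.7, 265.9])]
83 [array([-16.2, -10.1,  54.6]), array([-22.4,   5.8,  21.2]), array([ 82.8,  85.9, 154. ])]
gate 493 [array([-23.8, -12.7,  -7.4]), array([ 88.2,  98.6, 107.7]), array([197.7, 258.3, 313.1])]
```

drive_tool([
  {"dx": 0,"dy": 0,"dz": -0.1,"rx": 0,"ry": 0,"rz": 0},
  {"dx": 0,"dy": 0,"dz": -0.1,"rx": 0,"ry": 0,"rz": 0},
  {"dx": 0,"dy": 0,"dz": -0.1,"rx": 0,"ry": 0,"rz": 0},
])

```text
clock: 8.97
tool_pos: [616.1, 190.3, 175.3]
eef_rot: [-179.9, 0.1, 160.6]
contact_force: [-0.5, -0.3, -4.1]
gripper_width: 0.062
gripper_force: 35.0
```

drive_tool([
  {"dx": 0,"dy": 0,"dz": 0,"rx": 0,"ry": 0,"rz": 0},
  {"dx": 0,"dy": 0,"dz": 0,"rx": 0,"ry": 0,"rz": 0},
  {"dx": 0,"dy": 0,"dz": 0,"rx": 0,"ry": 0,"rz": 0},
  {"dx": 0,"dy": 0,"dz": 0,"rx": 0,"ry": 0,"rz": 0},
  {"dx": 0,"dy": 0,"dz": 0,"rx": 0,"ry": 0,"rz": 0},
  {"dx": 0,"dy": 0,"dz": 0,"rx": 0,"ry": 0,"rz": 0},
  {"dx": 0,"dy": 0,"dz": 0,"rx": 0,"ry": 0,"rz": 0},
  {"dx": 0,"dy": 0,"dz": 0,"rx": 0,"ry": 0,"rz": 0},
], claw=0.55)

```text
clock: 9.63
tool_pos: [616.1, 190.5, 175.3]
eef_rot: [-179.9, 0.1, 160.6]
contact_force: [0.4, -0.1, 0.5]
gripper_width: 0.451
gripper_force: 0.0
```

drive_tool([
  {"dx": 0,"dy": 0,"dz": 0.5,"rx": 0,"ry": 0,"rz": 0},
  {"dx": 0,"dy": 0,"dz": 1.5,"rx": 0,"ry": 0,"rz": 0},
  {"dx": 0,"dy": 0,"dz": 3,"rx": 0,"ry": 0,"rz": 0},
  {"dx": 0,"dy": 0,"dz": 5,"rx": 0,"ry": 0,"rz": 0},
  {"dx": 0,"dy": 0,"dz": 7,"rx": 0,"ry": 0,"rz": 0},
  {"dx": 0,"dy": 0,"dz": 10,"rx": 0,"ry": 0,"rz": 0},
  {"dx": 0,"dy": 0,"dz": 13,"rx": 0,"ry": 0,"rz": 0},
  {"dx": 0,"dy": 0,"dz": 16,"rx": 0,"ry": 0,"rz": 0},
  {"dx": 0,"dy": 0,"dz": 19,"rx": 0,"ry": 0,"rz": 0},
  {"dx": 0,"dy": 0,"dz": 19,"rx": 0,"ry": 0,"rz": 0},
])

```text
clock: 10.47
tool_pos: [617.3, 192.8, 373.7]
eef_rot: [179.7, 0.6, 160.6]
contact_force: [-0.3, 0.6, 0.3]
gripper_width: 0.454
gripper_force: 0.0
```

```bash
python3 - <<'E'
from h import *
from workcell import manip
st,W=wrist(manip);print(st['joint_pos'].round(1),st["tool_pos"])
S=manip.snapshot("side")
cv2.imwrite("pics/s2.png",np.hstack([cv2.resize(S["color"][130:370,170:410],(450,450)),cv2.resize(W["color"],(350,450))])[:,:,::-1])
E
```

```text
[ 19.9  34.4 -65.3  78.2  31.3  85.9  27.5] [617.31518404 192.79534855 373.67360967]
```

View pics/s2.png

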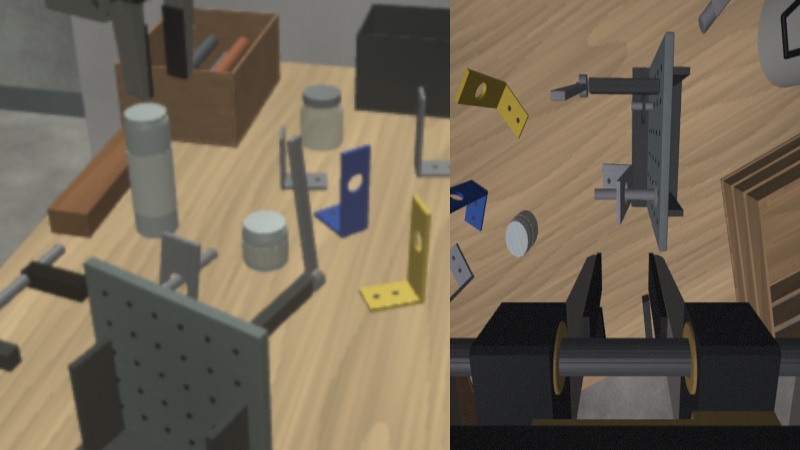

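The bracket hangs on the peg with its foot away from the board: leg at (180,260) in the left half, foot left of the leg in the wrist half. Now shut the fingers and go to the outer side of the gate.

drive_tool([
  {"dx": -2,"dy": -0.5,"dz": 0,"rx": 0,"ry": 0,"rz": 0},
  {"dx": -5,"dy": -1,"dz": 0,"rx": 0,"ry": 0,"rz": 0},
  {"dx": -8,"dy": -1.5,"dz": 0,"rx": 0,"ry": 0,"rz": 0},
  {"dx": -11,"dy": -2,"dz": 0,"rx": 0,"ry": 0,"rz": 0},
  {"dx": -14,"dy": -2.4,"dz": 0,"rx": 0,"ry": 0,"rz": 0},
  {"dx": -15.2,"dy": -2.5,"dz": 0,"rx": 0,"ry": 0,"rz": 0},
  {"dx": -15.2,"dy": -2.5,"dz": 0,"rx": 0,"ry": 0,"rz": 0},
  {"dx": -15.2,"dy": -2.5,"dz": 0,"rx": 0,"ry": 0,"rz": 0},
  {"dx": -15.2,"dy": -2.5,"dz": 0,"rx": 0,"ry": 0,"rz": 0},
], claw=1)

```text
clock: 11.32
tool_pos: [465.0, 164.8, 365.1]
eef_rot: [-179.9, 0.1, 160.5]
contact_force: [1.2, -0.7, -0.3]
gripper_width: 0.007
gripper_force: 0.0
```

```bash
cat >>h.py <<'E'
u_=np.array([.334,.943]);n_=np.array([-.943,.334]);a_=np.array([598.8,141.7])
def lw(p): r=np.asarray(p)[:2]-a_;return round(float(r@u_),1),round(float(r@n_),1)
def xy(l,w): return a_+l*u_+w*n_
def path(r,ths,l=-20,off=10):
    for t in ths:
        c,s=np.cos(t),np.sin(t);w=110-r*c+3*s+off;z=165+r*s+3*c;yield t,*xy(l,w),z
E
python3 - <<'E'
from h import *
from workcell import manip
st,W=wrist(manip);p=st["tool_pos"];print(st['joint_pos'].round(1),p,st["eef_rot"],lw(p))
for q in path(95,[1.57,1.4,1.2,1.0,.8,.6,.45,.3,.2,.1,.05,0,-.03]): print(np.round(q[0],2),((np.array(q[1:])-p)/10).round(2))
P=cloud(W);P[W["range_z"]==0]=np.nan;q=P.reshape(-1,3);q=q[np.isfinite(q).all(1)]
r=q[:,:2]-a_;l=r@u_;w=r@n_;z=q[:,2]
m=(l>-30)&(l<0)&(w>60)&(w<130)&(z>190)&(z<330);print("gate",m.sum(),[np.percentile(x[m],[2,50,98]).round(1) for x in(l,w,z)])
m=(abs(l+20)<60)&(z>p[2]-25)&(z<p[2]+40);print("finger l,w",[np.percentile(x[m],[1,99]).round(1) for x in(l,w,z)])
E
```

```text
[ 40.1  19.2 -77.3  98.7  19.4  77.7  29.7] [464.97866104 164.76486717 365.14369097] [-1.79909178e+02  1.01583003e-01  1.60529202e+02] (-22.9, 133.9)
1.57 [  1.12  -0.09 -10.51]
1.4 [  2.64  -0.63 -10.6 ]
1.2 [  4.38  -1.24 -11.05]
1.0 [  6.    -1.81 -11.86]
0.8 [  7.44  -2.32 -12.99]
0.6 [  8.63  -2.75 -14.4 ]
0.45 [  9.34  -3.   -15.61]
0.3 [  9.87  -3.19 -16.92]
0.2 [ 10.12  -3.27 -17.83]
0.1 [ 10.28  -3.33 -18.77]
0.05 [ 10.33  -3.35 -19.24]
0 [ 10.36  -3.36 -19.71]
-0.03 [ 10.36  -3.36 -20.  ]
gate 527 [array([-24. , -16.4,  -9.1]), array([102.4, 106. , 110.4]), array([191.8, 222.8, 248.1])]
finger l,w [array([-37.4,  -8.6]), array([130. , 145.5]), array([364.8, 405. ])]
```

drive_tool([
  {"dx": 0,"dy": 0.2,"dz": -3,"rx": 0,"ry": 0,"rz": 0},
  {"dx": 0,"dy": 0.2,"dz": -6,"rx": 0,"ry": 0,"rz": 0},
  {"dx": 0,"dy": 0.2,"dz": -9,"rx": 0,"ry": 0,"rz": 0},
  {"dx": 0,"dy": 0.2,"dz": -10.5,"rx": 0,"ry": 0,"rz": 0},
  {"dx": 0,"dy": 0.2,"dz": -10.5,"rx": 0,"ry": 0,"rz": 0},
  {"dx": 0,"dy": 0.2,"dz": -10.5,"rx": 0,"ry": 0,"rz": 0},
])

```text
clock: 11.87
tool_pos: [464.3, 168.0, 259.9]
eef_rot: [-179.9, -0.0, 160.7]
contact_force: [0.5, 1.0, 1.0]
gripper_width: 0.003
gripper_force: 0.0
```

drive_tool([
  {"dx": 1.1,"dy": -0.3,"dz": 0,"rx": 0,"ry": 0,"rz": 0},
  {"dx": 1.9,"dy": -0.6,"dz": -0.1,"rx": 0,"ry": 0,"rz": 0},
  {"dx": 2.7,"dy": -0.9,"dz": -0.1,"rx": 0,"ry": 0,"rz": 0},
  {"dx": 3.6,"dy": -1.2,"dz": -0.3,"rx": 0,"ry": 0,"rz": 0},
  {"dx": 4.4,"dy": -1.5,"dz": -0.6,"rx": 0,"ry": 0,"rz": 0},
  {"dx": 5.2,"dy": -1.8,"dz": -0.9,"rx": 0,"ry": 0,"rz": 0},
  {"dx": 6.0,"dy": -2.1,"dz": -1.4,"rx": 0,"ry": 0,"rz": 0},
  {"dx": 6.0,"dy": -2.1,"dz": -1.4,"rx": 0,"ry": 0,"rz": 0},
  {"dx": 6.0,"dy": -2.1,"dz": -1.4,"rx": 0,"ry": 0,"rz": 0},
])

```text
clock: 12.62
tool_pos: [524.3, 145.8, 245.5]
eef_rot: [-179.9, 0.1, 160.6]
contact_force: [-0.4, -0.0, -0.0]
gripper_width: 0.002
gripper_force: 0.0
```

```bash
python3 - <<'E'
from h import *
from workcell import manip
st=manip.sense();S=manip.snapshot("side");p=st["tool_pos"];print(st['joint_pos'].round(1),p,st["contact_force"],lw(p))
for q in path(95,[1.0,.8,.7,.6,.5,.4,.3,.2,.1,.05,0,-.03]): print(np.round(q[0],2),((np.array(q[1:])-p)/10).round(2))
P=cloud(S);P[S["range_z"]==0]=np.nan;q=P.reshape(-1,3);q=q[np.isfinite(q).all(1)]
r=q[:,:2]-a_;l=r@u_;w=r@n_;z=q[:,2]
m=(l>-27)&(l<0)&(w>-50)&(w<100)&(z>155)&(z<330);q=np.c_[w,z][m];i=q[:,0].round(-1)
print([(k,q[i==k,1].round().min(),q[i==k,1].round().max()) for k in np.unique(i)])
E
```

```text
[ 30.7  30.5 -66.6 102.   30.3  68.1  25.5] [524.27981686 145.76708171 245.54751585] [-0.42815346 -0.02729335 -0.03501209] (-21.1, 71.6)
1.0 [0.07 0.09 0.1 ]
0.8 [ 1.51 -0.42 -1.03]
0.7 [ 2.14 -0.65 -1.71]
0.6 [ 2.7  -0.85 -2.44]
0.5 [ 3.19 -1.02 -3.24]
0.4 [ 3.61 -1.17 -4.08]
0.3 [ 3.94 -1.29 -4.96]
0.2 [ 4.19 -1.37 -5.87]
0.1 [ 4.35 -1.43 -6.81]
0.05 [ 4.4  -1.45 -7.28]
0 [ 4.43 -1.46 -7.75]
-0.03 [ 4.43 -1.46 -8.04]
[(np.float64(0.0), np.float64(168.0), np.float64(170.0)), (np.float64(30.0), np.float64(273.0), np.float64(284.0)), (np.float64(40.0), np.float64(260.0), np.float64(281.0)), (np.float64(50.0), np.float64(246.0), np.float64(268.0)), (np.float64(60.0), np.float64(227.0), np.float64(314.0)), (np.float64(70.0), np.float64(214.0), np.float64(323.0)), (np.float64(80.0), np.float64(198.0), np.float64(327.0)), (np.float64(90.0), np.float64(186.0), np.float64(208.0)), (np.float64(100.0), np.float64(177.0), np.float64(194.0))]
```

The gate follows and is now at about 0.98 rad. Continue down.

drive_tool([
  {"dx": 0.8,"dy": -0.2,"dz": -0.5,"rx": 0,"ry": 0,"rz": 0},
  {"dx": 1.5,"dy": -0.4,"dz": -1.0,"rx": 0,"ry": 0,"rz": 0},
  {"dx": 2.1,"dy": -0.65,"dz": -1.7,"rx": 0,"ry": 0,"rz": 0},
  {"dx": 2.7,"dy": -0.85,"dz": -2.4,"rx": 0,"ry": 0,"rz": 0},
  {"dx": 3.2,"dy": -1.0,"dz": -3.2,"rx": 0,"ry": 0,"rz": 0},
  {"dx": 3.6,"dy": -1.2,"dz": -4.1,"rx": 0,"ry": 0,"rz": 0},
  {"dx": 3.9,"dy": -1.3,"dz": -5.0,"rx": 0,"ry": 0,"rz": 0},
  {"dx": 4.2,"dy": -1.4,"dz": -5.9,"rx": 0,"ry": 0,"rz": 0},
  {"dx": 4.4,"dy": -1.4,"dz": -6.8,"rx": 0,"ry": 0,"rz": 0},
  {"dx": 4.4,"dy": -1.45,"dz": -7.3,"rx": 0,"ry": 0,"rz": 0},
  {"dx": 4.4,"dy": -1.45,"dz": -7.5,"rx": 0,"ry": 0,"rz": 0},
  {"dx": 4.4,"dy": -1.45,"dz": -7.5,"rx": 0,"ry": 0,"rz": 0},
])

```text
clock: 13.67
tool_pos: [567.9, 131.7, 170.7]
eef_rot: [-179.9, 0.1, 160.6]
contact_force: [-0.4, 0.1, -0.9]
gripper_width: 0.001
gripper_force: 0.0
```

drive_tool([
  {"dx": 0,"dy": 0,"dz": -0.1,"rx": 0,"ry": 0,"rz": 0},
  {"dx": 0,"dy": 0,"dz": -0.2,"rx": 0,"ry": 0,"rz": 0},
  {"dx": 0,"dy": 0,"dz": -0.2,"rx": 0,"ry": 0,"rz": 0},
  {"dx": 0,"dy": 0,"dz": -0.2,"rx": 0,"ry": 0,"rz": 0},
])

```text
clock: 14.0
tool_pos: [568.0, 132.0, 169.5]
eef_rot: [-179.9, 0.1, 160.6]
contact_force: [-0.6, -1.5, 1.0]
gripper_width: 0.009
gripper_force: 0.3
```

drive_tool([
  {"dx": 0,"dy": 0,"dz": -0.1,"rx": 0,"ry": 0,"rz": 0},
  {"dx": 0,"dy": 0,"dz": -0.2,"rx": 0,"ry": 0,"rz": 0},
  {"dx": 0,"dy": 0,"dz": -0.2,"rx": 0,"ry": 0,"rz": 0},
])

```text
clock: 14.25
tool_pos: [568.1, 132.0, 168.3]
eef_rot: [-179.9, 0.1, 160.6]
contact_force: [-3.2, -1.2, 8.7]
gripper_width: 0.005
gripper_force: 4.1
```

drive_tool([
  {"dx": 0,"dy": 0,"dz": -0.1,"rx": 0,"ry": 0,"rz": 0},
  {"dx": 0,"dy": 0,"dz": -0.1,"rx": 0,"ry": 0,"rz": 0},
  {"dx": 0,"dy": 0,"dz": -0.1,"rx": 0,"ry": 0,"rz": 0},
])

```text
clock: 14.5
tool_pos: [568.1, 132.0, 168.2]
eef_rot: [-179.8, 0.2, 160.6]
contact_force: [-5.3, -2.8, 13.2]
gripper_width: 0.004
gripper_force: 7.0
```

At the stop: tip at z 168.2, which is the expected 165+3, and the force is rising without travel. Lift straight off and check.

drive_tool([
  {"dx": 0,"dy": 0,"dz": -0.05,"rx": 0,"ry": 0,"rz": 0},
  {"dx": 0,"dy": 0,"dz": -0.05,"rx": 0,"ry": 0,"rz": 0},
  {"dx": 0,"dy": 0,"dz": 0.5,"rx": 0,"ry": 0,"rz": 0},
  {"dx": 0,"dy": 0,"dz": 2,"rx": 0,"ry": 0,"rz": 0},
  {"dx": 0,"dy": 0,"dz": 5,"rx": 0,"ry": 0,"rz": 0},
  {"dx": 0,"dy": 0,"dz": 9,"rx": 0,"ry": 0,"rz": 0},
  {"dx": 0,"dy": 0,"dz": 13,"rx": 0,"ry": 0,"rz": 0},
  {"dx": 0,"dy": 0,"dz": 17,"rx": 0,"ry": 0,"rz": 0},
  {"dx": 0,"dy": -3,"dz": 19,"rx": 0,"ry": 0,"rz": 0},
  {"dx": 0,"dy": -7,"dz": 19,"rx": 0,"ry": 0,"rz": 0},
  {"dx": 0,"dy": -10,"dz": 19,"rx": 0,"ry": 0,"rz": 0},
  {"dx": 0,"dy": -10,"dz": 19,"rx": 0,"ry": 0,"rz": 0},
])

```text
clock: 15.5
tool_pos: [569.3, 24.3, 356.6]
eef_rot: [-179.7, 0.2, 160.0]
contact_force: [0.8, -0.1, -0.1]
gripper_width: 0.002
gripper_force: 0.0
```

```bash
python3 - <<'E'
from h import *
from workcell import manip
st,W=wrist(manip);S=manip.snapshot("side");print(st["clock"],st["tool_pos"],st["contact_force"])
for c in(S,W):
    P=cloud(c);P[c["range_z"]==0]=np.nan;q=P.reshape(-1,3);q=q[np.isfinite(q).all(1)]
    r=q[:,:2]-a_;l=r@u_;w=r@n_;z=q[:,2]
    m=(l>-27)&(l<-5)&(w>-50)&(w<105)&(z>145)&(z<200);print("gate",m.sum())
    if m.sum()>20:print(np.polyfit(w[m],z[m],1).round(3),w[m].min().round(),z[m].max().round(1))
    m=(l>15)&(l<90)&(abs(w)<30)&(z>60)&(z<205)&~((abs(w)<9)&(z<175)&(z>155))
    if m.sum():print("bracket",m.sum(),[np.percentile(x[m],[1,50,99]).round(1) for x in(l,w,z)])
cv2.imwrite("pics/fin.png",np.hstack([cv2.resize(S["color"][150:350,170:410],(480,400)),cv2.resize(W["color"],(320,240),interpolation=3).copy() if 0 else cv2.resize(W["color"],(320,400))])[:,:,::-1])
E
```

```text
15.5 [569.27175395  24.27460565 356.55821115] [ 0.82102186 -0.11403106 -0.14871338]
gate 475
[5.00000e-03 1.67173e+02] -42.0 175.1
bracket 448 [array([44.3, 51.6, 57.7]), array([-23.9,   2.9,  21.5]), array([152. , 184.1, 204.1])]
gate 2853
[5.00000e-03 1.67084e+02] -39.0 174.1
bracket 2359 [array([19.8, 46.9, 64.7]), array([-21. ,   6.9,  23. ]), array([ 74.5,  96.2, 204.7])]
```

Numbers from both views: gate level (slope 0.005, z about 167–168, spanning past the peg), bracket hanging 50 mm in from the peg tip, robot clear.

```bash
python3 -c "
from workcell import manip
print(manip.sign_off())"
```

```text
the job is handed in; nothing more can be done
None
```

The eye bracket hangs on the long peg with its foot pointing away from the board, the gate bar is down level against its stop, and the job was handed in with the clock at about 15.5 s of the 64 s allowed. The hand-in gave no verdict, and I did not re-measure the bystanders at the end, though nothing touched them that I could see.

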